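# Sweep the loose nuts off the lab stand into the tray

## Task

Clear up after the lesson: with the fingertips, sweep the three loose hexagon nuts along the top of the plywood stand and over its end, so that all three lie in the open tray. Push them only, never lift them, and leave the small brass weight on the stand and the tin behind it standing where they are.

Things in the scene. Friction and masses are not known exactly. Their poses are not given: they have to be found in the camera images.
- stand: low plywood stand, fixed: 260 mm (its x) by 320 mm (its y), flat rimless top 40 mm above the bench. Origin under its centre at bench height; yaw within 0.18 rad of 0. The tray is against its +y or -y end, a closed box against the other. The nuts and the weight stand in four lanes along its y, at x about -78, -26, 26 and 78 mm, one to a lane in any order.
- tray: open grey plastic tray, fixed, 1 mm from one end of the stand: 260 mm (x) by 130 mm (y), 36 mm high, walls and floor 4 mm thick; its rim is 4 mm below the stand's top, so a nut pushed over the end drops in. Origin under its centre at bench height, 226 mm from the stand's centre along the stand's y or -y; axes parallel to the stand's.
- box: closed clear storage box with a white lid, fixed against the other end of the stand, 226 mm from its centre: 260 x 130 mm, 40 mm high like the stand. Origin under its centre. Not part of the job.
- nut1: plain steel hexagon nut lying flat on the stand: 30 mm across flats, 35 mm across corners, 16 mm high, with an 18 mm hole through it, 45 to 90 g, loose, any yaw. Origin at its very centre, 8 mm above its underside; z along the hole. One of three alike.
- nut2: plain steel hexagon nut lying flat on the stand: 30 mm across flats, 35 mm across corners, 16 mm high, with an 18 mm hole through it, 45 to 90 g, loose, any yaw. Origin at its very centre, 8 mm above its underside; z along the hole. One of three alike.
- nut3: plain steel hexagon nut lying flat on the stand: 30 mm across flats, 35 mm across corners, 16 mm high, with an 18 mm hole through it, 45 to 90 g, loose, any yaw. Origin at its very centre, 8 mm above its underside; z along the hole. One of three alike.
- weight: brass laboratory weight standing upright on the stand among the nuts, loose, to be left alone: round body 30 mm across and 22 mm high with a neck and a 16 mm wide head, 37 mm high in all, 140 g. Origin at the centre of its underside.
- tin: low ribbed steel tin standing on the bench beyond the far (+x) side of the stand, loose, to be left alone: 66 mm across, 49 mm high, 250 g. Origin at the centre of its underside.
Not all that is in view belongs to the job. Leave any pink or purple look-alike of the nut2 alone.

How it is judged:
By the outcome, as a careful person would: the job done as asked, in the order asked, and still so for the second after the job is handed in, with the robot touching nothing.
It also fails if it takes over 64 s, if anything falls off the work surface, if the arm or the gripper's body presses on something with over 40 N, if the wrist force passes 120 N, or if a joint passes its speed limit or range.

## Robot

A 6-joint arm with a two-finger parallel gripper is mounted at the origin on the work surface. World frame = base frame: x ahead of the robot, y to its left, z up, the work surface at z = 0. Lengths are in m, angles in degrees, forces in N, time in s.
With the tool pointing down it reaches from about 0.4 to 0.825 m from the base axis. Payload 7 kg.
Tool frame: the origin (TCP) lies on the front face of the gripper's body, between the roots of the fingers; the fingertips stand 66 mm ahead of it and the grasp point (between the pads) lies 47 mm ahead of it; z points along the fingers, y is the line along which they close (so a half turn about z gives the same grasp; the last joint's range is limited). The gripper opens to 88 mm and grips with 3 to 60 N. Pads are 19 mm wide; open, the fingers measure 130 mm over their backs; the gripper's body (78 mm by 193 mm) begins 47 mm behind the grasp point.
Start: joints at [-55.8, 20.546, 0.682, 0, -70.136, -16.507], TCP at [0.205, -0.643, 0.292] pointing down, gripper open.
Joint ranges: [-176.03, 176.03], [-82.01, 121.73], [-58.28, 71.71], [-173.87, 95.51], [-174.79, -0.11], [-173.66, 173.66]. Speed limits (degrees/s): [136.94, 136.94, 172.46, 180, 180, 180].

## Interface

Orientations are given as [roll, pitch, yaw] about the fixed x, y, z axes, in that order (R = Rz(yaw) Ry(pitch) Rx(roll)).
In Python, from plant import ctrl gives the robot as it stands.
- The arm moves only by the tool send_rows, never from a script. Its argument "deltas" is a list of rows, each a list of 2 entries, a list of its own where there are three numbers: the shift along the tool's x, y, z each as a share of 800 mm, from -1 to 1, then the turn about the tool's z as a share of 90 degrees, from -1 to 1. A call has exactly 5 rows; each row is the pose to reach, as a shift and turn from the pose commanded when the call began, along the tool's axes at that moment; what a row does not reach only later rows make up. A row lasts 1/12 s, in which the tool goes at most 41.7 mm and 7.16 degrees, less where a joint would pass 70% of its speed; a pose out of reach is approached as far as the arm can. A call with a number of a shift or a turn outside -1 to 1 is refused whole. A call with a gripper value outside its range is refused whole. "gripper" is the opening, from 0 (shut) to 1 (fully open), set as the call begins (left out, the last holds). The fingers move at their own pace and stop on an object; the grip force is fixed at half the most. Time passes only in rows, so rows that repeat a pose let the fingers close, or fill a call up. It gives the time, the measured TCP pose, the force, the opening and the grip force at its end, in the units of the state.
- ctrl.get_obs(): the state, without advancing time (a new reading comes with each control period).
- ctrl.snapshot(name): name is "side" or "top"; returns a dict with "color" (480x640x3 uint8, red, green, blue), "vertical_fov" (degrees; the focal length in pixels is half the picture's height over the tangent of half this angle, whatever the lens; pixels are square), "cx", "cy" (the principal point, pixels), "k1" (the pictures are not rectified: a ray, as slopes to the right and down, at radius r is drawn at 1 + k1 r^2 times it, then the intrinsics apply), "rvec" (rotation vector, rad) and "tvec" (3), from world to camera coordinates, as OpenCV has them. Camera axes: x right, y down, z forward; pixel columns grow to the right and rows downward; lengths in m; the calibration is good to about 2 mm. A picture is of the moment at which its call begins. There is no depth.
- ctrl.close_job(): hands the job in; it is judged then, once.
Trained networks look in a picture, given as the dict that the camera call returned (one of the last four; its "shot" number tells which), for a name from the list of things; names that differ only in an ending like _2 or _b are one class to them, and where a whole thing is asked for, a point or a joint stands for the part that bears it (a point fixed in the world has none). Each returns a list of dicts, best first, with "conf" (0 to 1); they miss things now and then, are a little off and sometimes report something else, mostly with a low value. They report only what shows in the picture. A call takes as long as a camera call. They do not tell look-alikes from the thing itself.
- ctrl.boxes_of(picture, thing): "xy" ([column, row] as shares, 0 to 1, of the picture: columns of its width, rows of its height, amid what is visible of it).
- ctrl.cut_out(picture, thing): "pixels" (480x640 bool, what is visible of it) and "xy" ([column, row] as shares, 0 to 1, of the picture: columns of its width, rows of its height, amid what is visible of it).
The state is a dict: "clock": time; "joint_pos": joint angles; "qvel": joint speeds; "tau": joint torques, N m; "tool_pos": TCP position; "orientation": TCP orientation; "force": force on the tool from outside, world axes, zero at the start; "moment": the same for the moment, N m; "opening": finger opening in m; "gripper_force": force on a finger pad.
Only numpy, scipy, OpenCV 4.12 (cv2) and the standard library are available. Lean on these libraries where they do the work, as an engineer would, in place of code of your own. Each camera call takes 0.05 s, during which the arm holds its last target. There are 200 camera calls.

## Working session

There is one attempt and no reset: what is moved stays moved. The work goes in short steps, Python scripts to look and compute and a tool call to move; the robot and the scene stay as the last step left them, time stands still between calls to the robot, and variables do not carry over. Pictures are saved under pics/ and viewed, at most 10 in all, crops included, and the job is handed in when it is done.

Besides the shell and the picture viewer there is one more tool, called after "Request:" as name([rows], argument=value, ...), one row to a line, values as JSON. send_rows: Moves the arm, as the interface text tells. Shift numbers are shares of 800 mm and turn numbers shares of 90 degrees, none past 1 either way. Its arguments: {"type":"object","properties":{"deltas":{"type":"array","items":{"type":"array"}},"gripper":{"type":"number"}},"required":["deltas"]}

```bash
mkdir -p pics
cat > h.py <<'E'
import numpy as np, cv2
from plant import ctrl
def cam(p):
    f=240/np.tan(np.radians(p["vertical_fov"])/2)
    return f,p["cx"],p["cy"],p["k1"],cv2.Rodrigues(np.array(p["rvec"],float))[0],np.array(p["tvec"],float).ravel()
def ray2z(p,u,v,z):
    f,cx,cy,k,R,t=cam(p); d=np.array([(u-cx)/f,(v-cy)/f]); s=d.copy()
    for _ in range(30): s=d/(1+k*(s@s))
    w=R.T@np.array([s[0],s[1],1]); o=-R.T@t
    return o+w*(z-o[2])/w[2]
def proj(p,X):
    f,cx,cy,k,R,t=cam(p); c=R@np.array(X,float)+t; s=c[:2]/c[2]; s=s*(1+k*(s@s)); return s*f+[cx,cy]
E
python3 - <<'E'
from h import *
print(ctrl.get_obs())
H=dict(stand=.04,tray=.036,box=.04,nut1=.048,weight=.055,tin=.03)
for n in("top","side"):
    p=ctrl.snapshot(n); cv2.imwrite(f"pics/{n}0.png",p["color"][:,:,::-1])
    f,cx,cy,k,R,t=cam(p); print(n,f,k,-R.T@t)
    for o in H:
        for d in ctrl.cut_out(p,o):
            u,v=d["xy"][0]*640,d["xy"][1]*480
            print(n,o,round(d["conf"],2),round(u),round(v),d["pixels"].sum(),ray2z(p,u,v,H[o]).round(4)[:2])
E
```

```text
{'clock': 0.0, 'joint_pos': array([-5.58002779e+01,  2.05902642e+01,  6.34124554e-01, -2.09471012e-02,
       -7.01352470e+01, -1.65089590e+01]), 'qvel': array([-0.02813474,  0.12070945, -0.11314308,  0.01908066,  0.05120031,
       -0.07680151]), 'tau': array([-2.50326171e-03, -5.82717633e+01,  2.93052560e+01,  6.99668258e+00,
        6.67315442e-03, -2.11327315e-04]), 'tool_pos': array([ 0.20501437, -0.64271444,  0.29123588]), 'orientation': array([ 1.79906784e+02, -7.09163205e-03, -1.62316365e+02]), 'force': array([ 0.71705203, -1.7330135 ,  1.27156435]), 'moment': array([0.01573324, 0.02374965, 0.0240983 ]), 'gripper_force': 0.0, 'opening': 0.08756467899105974}
top 609.7400883747225 -0.018280580426545314 [0.35360884 0.0344342  1.04533312]
top stand 0.69 326 257 28530 [0.5402 0.0062]
top stand 0.31 351 128 1356 [ 0.765  -0.0598]
top tray 0.88 455 253 11669 [ 0.5275 -0.2111]
top tray 0.44 192 261 11624 [0.556  0.2315]
top box 0.71 192 262 11697 [0.5535 0.2307]
top nut1 0.75 279 235 218 [0.5833 0.0821]
top nut1 0.7 302 204 279 [0.6334 0.0386]
top nut1 0.68 351 374 235 [ 0.3458 -0.014 ]
top nut1 0.66 305 296 228 [0.4777 0.0473]
top nut1 0.51 294 371 209 [0.3585 0.0763]
top weight 0.7 346 269 244 [ 0.5148 -0.0239]
top tin 0.56 351 128 1363 [ 0.769  -0.0597]
side 441.05623830710203 0.023234147588342018 [0.34898696 0.42118337 0.55023209]
side stand 0.96 330 276 26238 [0.5291 0.0448]
side tray 0.6 403 186 6171 [ 0.5126 -0.2136]
side box 0.7 245 385 20653 [0.5413 0.2453]
side box 0.69 276 251 384 [0.6275 0.0407]
side nut1 0.93 436 355 479 [0.3498 0.0993]
side nut1 0.91 276 250 443 [0.6236 0.0447]
side nut1 0.87 369 284 453 [0.4711 0.0365]
side nut1 0.84 460 309 437 [0.3431 0.0152]
side nut1 0.62 291 277 409 [0.5758 0.0798]
side weight 0.73 358 242 379 [ 0.5179 -0.027 ]
side tin 0.57 239 196 1294 [ 0.7638 -0.0487]
```

View pics/top0.png

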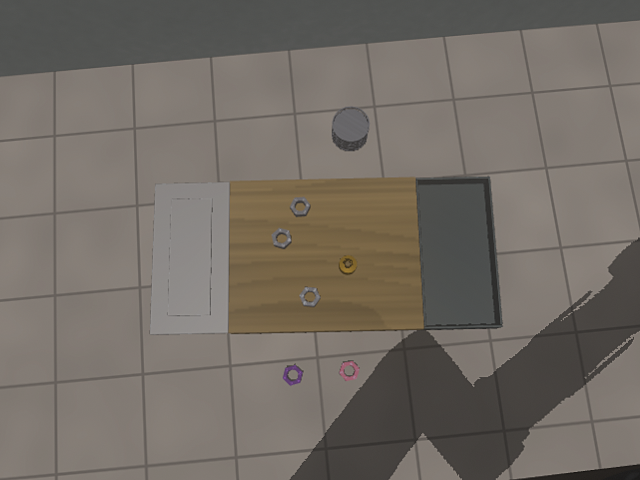

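View pics/side0.png

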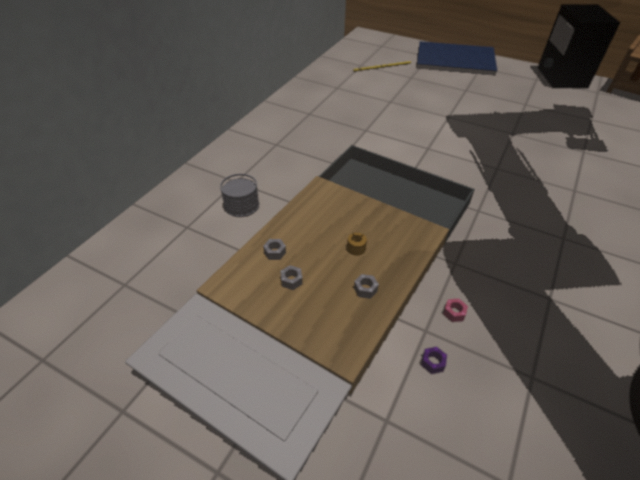

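Top view: steel nuts are at (300,207), (282,238) and (310,297), and the brass weight is at (347,265). The tray is at the right (-y) end and the tin at (351,128). Things that could be taken for a nut are the purple ring at (293,375) and the pink ring at (348,371), both on the bench, so I leave those alone. I choose the three grey ones on the plywood and check them in a crop.

Run:
```python
from h import *
p=ctrl.snapshot("top"); q=ctrl.snapshot("side")
cv2.imwrite("pics/crop.png",cv2.resize(p["color"][170:390,215:435,::-1],(600,600),interpolation=cv2.INTER_CUBIC))
m=ctrl.cut_out(p,"stand")[0]["pixels"].astype(np.uint8)
c=max(cv2.findContours(m,0,1)[0],key=cv2.contourArea)[:,0]
W=np.array([ray2z(p,u,v,.04)[:2] for u,v in c],np.float32)
r=cv2.minAreaRect(W); print(r)
C=[ray2z(p,*x,.04)[:2] for x in((229,181),(416,178),(424,329),(229,332))]
print(np.round(C,4))
C=np.array(C); ctr=C.mean(0); e=(C[0]+C[1]-C[2]-C[3]); yaw=np.arctan2(e[1],e[0]); l=C[0]+C[3]-C[1]-C[2]
print(ctr,np.degrees(yaw),np.degrees(np.arctan2(-l[0],l[1])))
R=np.array([[np.cos(yaw),np.sin(yaw)],[-np.sin(yaw),np.cos(yaw)]])
for pic in(p,q):
  for o,z in(("nut1",.048),("weight",.055)):
    for d in ctrl.cut_out(pic,o):
        w=ray2z(pic,d["xy"][0]*640,d["xy"][1]*480,z)[:2]
        if w[0]>.4: print(o,w.round(4),"local",(R@(w-ctr)).round(4))
```

```text
((0.5479914546012878, 0.008216679096221924), (0.3211154639720917, 0.2649248540401459), 86.34837341308594)
[[ 0.6886  0.1602]
 [ 0.6633 -0.1614]
 [ 0.4057 -0.1414]
 [ 0.4309  0.1766]]
[0.54710315 0.00847619] -4.041296576294154 -4.520534818281609
nut1 [0.6218 0.0366] local [0.0725 0.0333]
nut1 [0.571  0.0747] local [0.0192 0.0677]
nut1 [0.4864 0.0431] local [-0.063   0.0303]
weight [ 0.519 -0.026] local [-0.0256 -0.0364]
nut1 [0.5784 0.08  ] local [0.0262 0.0736]
nut1 [0.473  0.0436] local [-0.0764  0.0298]
nut1 [0.6238 0.0468] local [0.0738 0.0436]
nut1 [0.5385 0.2474] local [-0.0254  0.2377]
weight [ 0.5185 -0.0249] local [-0.0262 -0.0353]
```

View pics/crop.png

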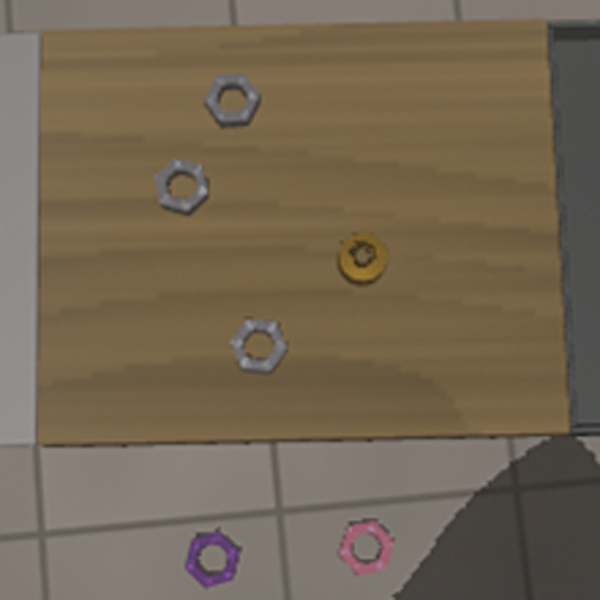

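The crop shows the three grey hex nuts on the plywood at (232,101), (182,187) and (259,347), with the weight alone at (362,258). The purple and pink rings are off the stand.

Run:
```python
from h import *
p=ctrl.snapshot("top")
ctr=np.array([.547,.0085]); yaw=np.radians(-4.1)
R=np.array([[np.cos(yaw),np.sin(yaw)],[-np.sin(yaw),np.cos(yaw)]])
for n,u,v in(("A",232,101),("B",182,187),("C",259,347),("W",362,258)):
    w=ray2z(p,215+u*220/600,170+v*220/600,.054 if n=="W" else .052)[:2]; print(n,w.round(4),(R@(w-ctr)).round(4))
o=ctrl.get_obs(); y=np.radians(o["orientation"][2]); c,s=np.cos(y),np.sin(y)
T=np.array([[c,s,0],[s,-c,0],[0,0,-1]])
w=ctr+R.T@np.array([.026,.115]); d=np.array([*w,.15])-o["tool_pos"]
print(w,"shift tool share",(T@d/.8).round(4),"turn",-(-94.1-o["orientation"][2])/90)
```

```text
A [0.6273 0.0421] [0.0777 0.0393]
B [0.576  0.0773] [0.024  0.0707]
C [0.4738 0.0394] [-0.0752  0.0256]
W [ 0.5214 -0.0275] [-0.023  -0.0378]
[0.58115567 0.12134676] shift tool share [-0.7382  0.7675  0.1777] turn -0.7578854561963084
```

Request:
send_rows([
  [[-0.03,0.031,0],0],
  [[-0.06,0.062,0],0],
  [[-0.09,0.093,0],0],
  [[-0.12,0.124,0],0],
  [[-0.148,0.154,0],0],
], gripper=0)

```text
clock: 1.52
tool_pos: [0.2809, -0.4882, 0.2922]
orientation: [-180.0, 0.0, -162.3]
force: [0.4, -0.4, -0.2]
opening: 0.0599
gripper_force: 0.0
```

Request:
send_rows([
  [[-0.03,0.031,0],0],
  [[-0.06,0.062,0],0],
  [[-0.09,0.093,0],0],
  [[-0.12,0.124,0],0],
  [[-0.148,0.154,0],0],
])

```text
clock: 1.93
tool_pos: [0.3563, -0.3348, 0.2925]
orientation: [-180.0, 0.0, -162.3]
force: [0.9, -0.4, 0.2]
opening: 0.0263
gripper_force: 0.0
```

Request:
send_rows([
  [[-0.03,0.031,0],0],
  [[-0.06,0.062,0],0],
  [[-0.09,0.093,0],0],
  [[-0.12,0.124,0],0],
  [[-0.148,0.154,0],0],
])

```text
clock: 2.35
tool_pos: [0.4317, -0.1813, 0.2926]
orientation: [-180.0, 0.1, -162.3]
force: [1.6, -0.4, 0.3]
opening: 0.001
gripper_force: 0.0
```

Request:
send_rows([
  [[-0.03,0.031,0],0],
  [[-0.06,0.062,0],0],
  [[-0.09,0.093,0],0],
  [[-0.12,0.124,0],0],
  [[-0.148,0.154,0],0],
])

```text
clock: 2.77
tool_pos: [0.5071, -0.0278, 0.2926]
orientation: [-180.0, 0.1, -162.3]
force: [0.1, 0.5, 0.0]
opening: 0.0005
gripper_force: 0.0
```

Request:
send_rows([
  [[-0.03,0.031,0.01],-0.07],
  [[-0.06,0.062,0.02],-0.14],
  [[-0.09,0.093,0.03],-0.21],
  [[-0.12,0.124,0.04],-0.28],
  [[-0.147,0.153,0.05],-0.35],
])

```text
clock: 3.18
tool_pos: [0.5821, 0.1247, 0.2519]
orientation: [-180.0, 0.0, -130.5]
force: [0.3, -0.3, 0.2]
opening: 0.0004
gripper_force: 0.0
```

Request:
send_rows([
  [[0,0,0.025],-0.075],
  [[0,0,0.05],-0.15],
  [[0,0,0.075],-0.225],
  [[0,0,0.1],-0.3],
  [[0,0,0.127],-0.37],
])

```text
clock: 3.6
tool_pos: [0.5816, 0.1229, 0.15]
orientation: [-180.0, 0.0, -97.1]
force: [-0.2, -0.4, 0.2]
opening: 0.0005
gripper_force: 0.0
```

Request:
send_rows([
  [[0,0,0],-0.038],
  [[0,0,0],-0.038],
  [[0,0,0],-0.038],
  [[0,0,0],-0.038],
  [[0,0,0],-0.038],
])

```text
clock: 4.02
tool_pos: [0.5819, 0.1229, 0.1515]
orientation: [-179.9, 0.0, -94.2]
force: [-0.3, 0.5, 0.2]
opening: 0.0004
gripper_force: 0.0
```

```bash
cat >> h.py <<'E'
ctr=np.array([.547,.0085]); yaw=np.radians(-4.1)
RL=np.array([[np.cos(yaw),np.sin(yaw)],[-np.sin(yaw),np.cos(yaw)]])
def st(*targets):
    o=ctrl.get_obs(); y=np.radians(o["orientation"][2]); c,s=np.cos(y),np.sin(y)
    T=np.array([[c,s,0],[s,-c,0],[0,0,-1]])
    print(o["clock"],o["tool_pos"].round(4),o["orientation"].round(2),"local",(RL@(o["tool_pos"][:2]-ctr)).round(4),o["force"].round(1),o["opening"])
    for lx,ly,z in targets:
        w=ctr+RL.T@np.array([lx,ly]); print(lx,ly,z,"->",(T@(np.array([*w,z])-o["tool_pos"])/.8).round(4))
E
python3 -c "
from h import *
st((.024,.116,.112),(.024,-.168,.112)); cv2.imwrite('pics/b1.png',ctrl.snapshot('side')['color'][:,:,::-1])"
```

```text
4.0167 [0.5819 0.1229 0.1515] [-1.7992e+02  5.0000e-02 -9.4170e+01] local [0.0266 0.1166] [-0.3  0.5  0.2] 0.000366472220535824
0.024 0.116 0.112 -> [0.0008 0.0032 0.0494]
0.024 -0.168 0.112 -> [0.3558 0.0028 0.0494]
```

View pics/b1.png

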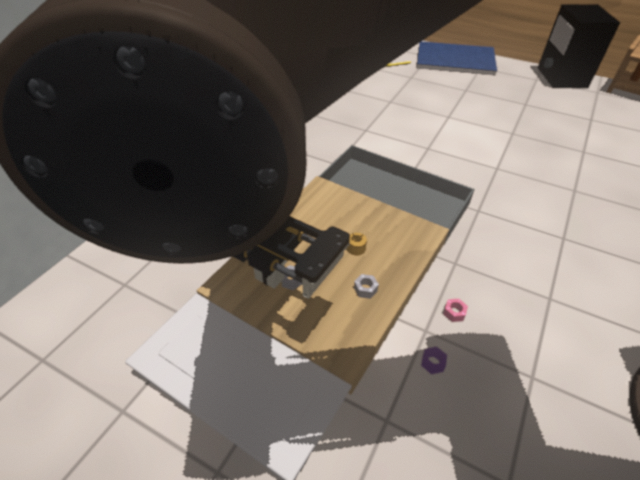

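Side view: the gripper hangs over the +y part of the stand with its shadow behind the nut. The nut at (369,285) and the weight at (358,242) are undisturbed. Descending and starting the push.

Request:
send_rows([
  [[0,0.003,0.015],0],
  [[0,0.003,0.03],0],
  [[0,0.003,0.042],0],
  [[0,0.003,0.048],0],
  [[0,0.003,0.048],0],
])

```text
clock: 4.48
tool_pos: [0.5786, 0.1227, 0.1112]
orientation: [179.9, -0.0, -94.1]
force: [0.5, -0.2, 0.3]
opening: 0.0004
gripper_force: 0.0
```

Request:
send_rows([
  [[0.01,0,0],0],
  [[0.022,0,0],0],
  [[0.036,0,0],0],
  [[0.05,0,0],0],
  [[0.064,0,0],0],
])

```text
clock: 4.9
tool_pos: [0.5754, 0.0705, 0.1127]
orientation: [-180.0, 0.0, -94.1]
force: [-0.3, 1.8, 0.4]
opening: 0.0005
gripper_force: 0.5
```

Request:
send_rows([
  [[0.015,0,0],0],
  [[0.03,0,0],0],
  [[0.045,0,0],0],
  [[0.06,0,0],0],
  [[0.075,0,0],0],
])

```text
clock: 5.32
tool_pos: [0.5709, 0.0107, 0.1122]
orientation: [-180.0, 0.0, -94.1]
force: [0.4, 0.5, 0.7]
opening: 0.0004
gripper_force: 0.6
```

Run:
```python
from h import *
st((.024,-.17,.113))
for n in("top","side"):
    p=ctrl.snapshot(n); cv2.imwrite(f"pics/c_{n}.png",p["color"][:,:,::-1])
    for d in ctrl.cut_out(p,"nut1"):
        w=ray2z(p,d["xy"][0]*640,d["xy"][1]*480,.05)[:2]; print(n,round(d["conf"],2),d["pixels"].sum(),(RL@(w-ctr)).round(4))
```

```text
5.3167 [0.5709 0.0107 0.1122] [-180.     0.   -94.1] local [0.0237 0.0039] [0.4 0.5 0.7] 0.00041434925281500396
0.024 -0.17 0.113 -> [ 0.2173 -0.0003 -0.001 ]
top 0.61 204 [-0.0638  0.0245]
top 0.6 182 [-0.1836 -0.0332]
top 0.51 218 [-0.2059  0.0445]
side 0.79 521 [-0.2025  0.0841]
side 0.78 411 [0.071  0.0442]
side 0.68 20611 [-0.0224  0.2363]
side 0.62 399 [-0.0818  0.0358]
side 0.58 504 [-0.1998 -0.0063]
side 0.38 825 [ 0.1994 -0.0144]
```

View pics/c_side.png

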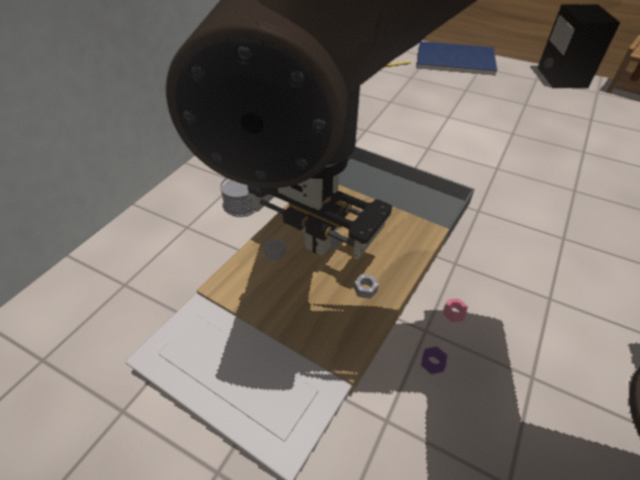

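Run:
```python
import cv2
a=cv2.imread("pics/c_side.png")[170:310,220:420]; cv2.imwrite("pics/c1.png",cv2.resize(a,(800,560),interpolation=cv2.INTER_CUBIC))
```

```text
(no output)
```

View pics/c1.png

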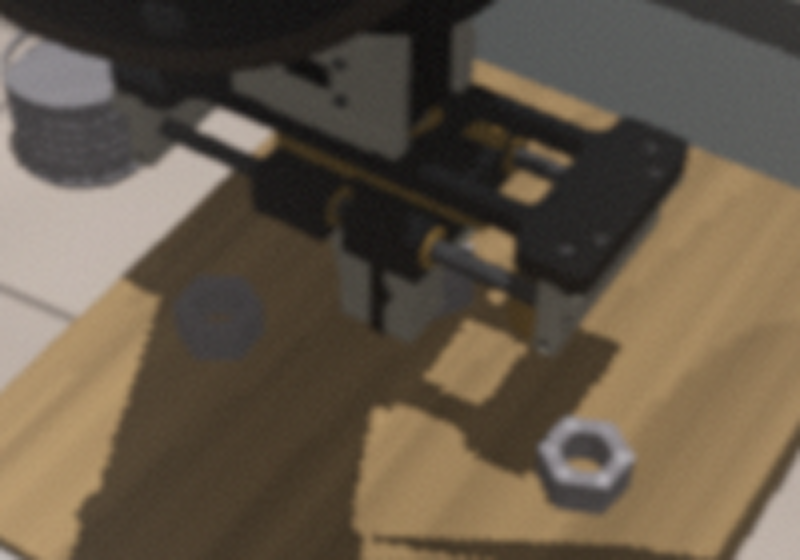

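The crop shows the closed fingers at about (380,300), with nut B just ahead at (455,295) and the other two nuts untouched. The gripper's end bracket hides the weight but passes above it. Pushing on over the end.

Request:
send_rows([
  [[0.015,0,0],0],
  [[0.03,0,0],0],
  [[0.045,0,0],0],
  [[0.06,0,0],0],
  [[0.075,0,0],0],
])

```text
clock: 5.93
tool_pos: [0.5666, -0.0491, 0.1121]
orientation: [180.0, -0.0, -94.1]
force: [0.3, 0.9, 0.6]
opening: 0.0004
gripper_force: 0.3
```

Request:
send_rows([
  [[0.015,0,0],0],
  [[0.03,0,0],0],
  [[0.045,0,0],0],
  [[0.06,0,0],0],
  [[0.075,0,0],0],
])

```text
clock: 6.35
tool_pos: [0.5624, -0.109, 0.1121]
orientation: [180.0, -0.0, -94.1]
force: [0.0, 0.5, -0.3]
opening: 0.0004
gripper_force: 0.3
```

Request:
send_rows([
  [[0.015,0,0],0],
  [[0.03,0,0],0],
  [[0.045,0,0],0],
  [[0.06,0,0],0],
  [[0.066,0,0],0],
])

```text
clock: 6.77
tool_pos: [0.5585, -0.1621, 0.1121]
orientation: [180.0, -0.0, -94.1]
force: [0.3, 0.3, -0.2]
opening: 0.0004
gripper_force: 0.0
```

Request:
send_rows([
  [[0,0,0],0],
  [[0,0,0],0],
  [[0,0,-0.02],0],
  [[0,0,-0.04],0],
  [[0,0,-0.05],0],
])

```text
clock: 7.18
tool_pos: [0.5596, -0.1599, 0.1538]
orientation: [-179.9, -0.0, -94.0]
force: [0.6, -0.6, 0.5]
opening: 0.0005
gripper_force: 0.0
```

```bash
cat > see.py <<'E'
from h import *
import sys
for n in("top","side"):
    p=ctrl.snapshot(n); cv2.imwrite(f"pics/{sys.argv[1]}_{n}.png",p["color"][:,:,::-1])
    for o in("nut1","weight","tin"):
        for d in ctrl.cut_out(p,o):
            u,v=d["xy"][0]*640,d["xy"][1]*480
            print(n,o,round(d["conf"],2),round(u),round(v),d["pixels"].sum(),*[(RL@(ray2z(p,u,v,z)[:2]-ctr)).round(3) for z in(.05,.015)])
E
python3 see.py d; python3 -c "
from h import *
st((.0765,.086,.16),(.0765,.086,.112))"
```

```text
side nut1 0.97 367 286 440 [-0.078  0.029] [-0.068  0.003]
side nut1 0.83 458 304 436 [-0.198 -0.013] [-0.196 -0.042]
side nut1 0.74 437 355 506 [-0.204  0.077] [-0.202  0.055]
side nut1 0.53 371 194 67 [ 0.012 -0.155] [ 0.029 -0.194]
side weight 0.74 356 243 377 [-0.024 -0.037] [-0.01  -0.068]
side tin 0.86 241 198 1252 [ 0.195 -0.022] [ 0.225 -0.051]
side tin 0.73 275 249 384 [0.075 0.042] [0.096 0.018]
7.5833 [ 0.5583 -0.1603  0.1513] [179.92  -0.   -94.09] local [ 0.0234 -0.1675] [ 0.1 -0.6  1. ] 0.0003685424045467497
0.0765 0.086 0.16 -> [-0.3169 -0.0665 -0.0109]
0.0765 0.086 0.112 -> [-0.3169 -0.0665  0.0491]
```

View pics/d_top.png

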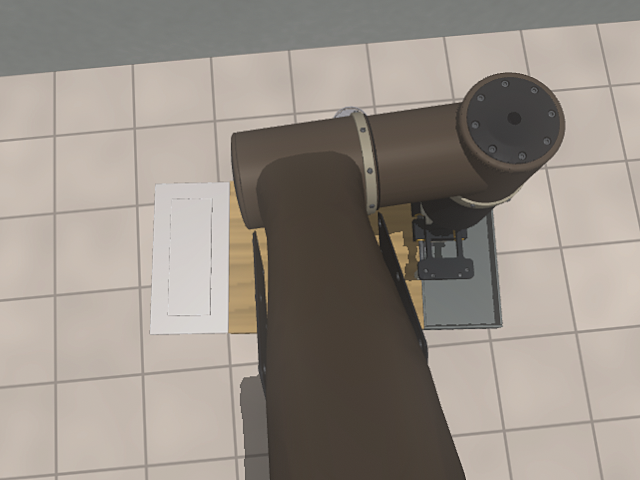

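The arm hides the stand from the top camera. The side network finds a nut sliver at (371,194), which is inside the tray, and the weight, the tin and the other nuts are unmoved. Next is nut A, in the far lane.

Request:
send_rows([
  [[-0.032,-0.007,0],0],
  [[-0.064,-0.014,0],0],
  [[-0.096,-0.021,0],0],
  [[-0.128,-0.028,0],0],
  [[-0.16,-0.033,0],0],
])

```text
clock: 8.0
tool_pos: [0.5944, -0.0335, 0.1516]
orientation: [180.0, -0.0, -94.1]
force: [0.2, -0.7, 0.4]
opening: 0.0002
gripper_force: 0.0
```

Request:
send_rows([
  [[-0.032,-0.007,0],0],
  [[-0.064,-0.014,0],0],
  [[-0.096,-0.021,0],0],
  [[-0.128,-0.028,0],0],
  [[-0.158,-0.033,0],0],
])

```text
clock: 8.42
tool_pos: [0.6297, 0.091, 0.1515]
orientation: [180.0, -0.0, -94.1]
force: [0.4, -0.4, -0.8]
opening: 0.0005
gripper_force: 0.0
```

Request:
send_rows([
  [[0,0,0.01],0],
  [[0,0,0.025],0],
  [[0,0,0.04],0],
  [[0,0,0.048],0],
  [[0,0,0.048],0],
])

```text
clock: 8.83
tool_pos: [0.628, 0.0882, 0.111]
orientation: [179.8, -0.1, -94.2]
force: [0.0, -0.2, 0.2]
opening: 0.0005
gripper_force: 0.0
```

```bash
python3 -c "
from h import *
st((.0765,-.168,.112))"
```

```text
8.8333 [0.628  0.0882 0.111 ] [ 1.7976e+02 -1.1000e-01 -9.4170e+01] local [0.0751 0.0853] [ 0.  -0.2  0.2] 0.00047810894917881046
0.0765 -0.168 0.112 -> [ 0.3166 -0.0021 -0.0013]
```

Request:
send_rows([
  [[0.01,0,0],0],
  [[0.022,0,0],0],
  [[0.036,0,0],0],
  [[0.05,0,0],0],
  [[0.065,0,0],0],
])

```text
clock: 9.25
tool_pos: [0.6258, 0.0362, 0.1143]
orientation: [-180.0, 0.0, -94.1]
force: [-0.3, 1.0, -0.2]
opening: 0.0005
gripper_force: 0.2
```

Request:
send_rows([
  [[0.015,0,0],0],
  [[0.03,0,0],0],
  [[0.045,0,0],0],
  [[0.06,0,0],0],
  [[0.075,0,0],0],
])

```text
clock: 9.67
tool_pos: [0.6216, -0.0233, 0.1139]
orientation: [-180.0, 0.0, -94.1]
force: [-0.2, 1.4, 0.2]
opening: 0.0007
gripper_force: 0.6
```

Request:
send_rows([
  [[0.015,0,0],0],
  [[0.03,0,0],0],
  [[0.045,0,0],0],
  [[0.06,0,0],0],
  [[0.075,0,0],0],
])

```text
clock: 10.08
tool_pos: [0.6172, -0.0831, 0.1138]
orientation: [-180.0, 0.0, -94.1]
force: [-0.1, 1.2, -0.3]
opening: 0.0004
gripper_force: 0.6
```

Request:
send_rows([
  [[0.015,0,0],0],
  [[0.03,0,0],0],
  [[0.045,0,0],0],
  [[0.06,0,0],0],
  [[0.075,0,0],0],
])

```text
clock: 10.5
tool_pos: [0.6128, -0.1431, 0.1137]
orientation: [180.0, -0.0, -94.1]
force: [0.7, -1.0, 0.6]
opening: 0.0003
gripper_force: 0.0
```

Request:
send_rows([
  [[0.015,0,0],0],
  [[0.026,0,0],0],
  [[0.026,0,0],0],
  [[0.026,0,0],0],
  [[0.026,0,-0.02],0],
])

```text
clock: 10.92
tool_pos: [0.6097, -0.1624, 0.1269]
orientation: [179.7, 0.0, -94.1]
force: [0.8, 0.3, 0.4]
opening: 0.0002
gripper_force: 0.0
```

Request:
send_rows([
  [[0,0,-0.015],0],
  [[0,0,-0.03],0],
  [[0,0,-0.03],0],
  [[0,0,-0.03],0],
  [[0,0,-0.03],0],
])

```text
clock: 11.33
tool_pos: [0.6114, -0.1622, 0.1538]
orientation: [-180.0, 0.0, -94.1]
force: [-0.3, 0.3, -0.8]
opening: 0.0008
gripper_force: 0.0
```

```bash
python3 see.py e; python3 -c "
from h import *
st((-.0765,.074,.15),(-.0765,.074,.112))"
```

```text
top nut1 0.38 427 248 71 [ 0.002 -0.17 ] [ 0.009 -0.177]
top weight 0.47 435 211 91 [ 0.065 -0.189] [ 0.074 -0.196]
side nut1 0.94 459 307 380 [-0.201 -0.008] [-0.199 -0.037]
side nut1 0.75 433 358 528 [-0.202  0.083] [-0.2    0.061]
side nut1 0.67 350 183 165 [ 0.058 -0.162] [ 0.078 -0.201]
side nut1 0.56 367 290 432 [-0.081  0.035] [-0.071  0.009]
side nut1 0.5 374 197 97 [ 0.006 -0.151] [ 0.022 -0.19 ]
side weight 0.86 357 244 398 [-0.025 -0.037] [-0.01  -0.067]
side tin 0.96 240 195 1282 [ 0.203 -0.028] [ 0.233 -0.057]
11.7333 [ 0.6114 -0.1626  0.1534] [179.97  -0.   -94.09] local [ 0.0765 -0.166 ] [ 0.4 -0.  -0.1] 0.00034561680565009403
-0.0765 0.074 0.15 -> [-0.3001  0.1912  0.0043]
-0.0765 0.074 0.112 -> [-0.3001  0.1912  0.0518]
```

Nuts A and B are both in the tray, at local (0.075,-0.20) and (0.02,-0.19). The weight and tin are still where they were. Now nut C, passing high over the weight.

Request:
send_rows([
  [[-0.02,0.01,-0.03],0],
  [[-0.05,0.03,-0.04],0],
  [[-0.085,0.052,-0.04],0],
  [[-0.12,0.074,-0.04],0],
  [[-0.15,0.096,-0.04],0],
])

```text
clock: 12.15
tool_pos: [0.5428, -0.0362, 0.1859]
orientation: [-180.0, 0.0, -94.1]
force: [0.1, 1.2, -0.5]
opening: 0.0002
gripper_force: 0.0
```

Request:
send_rows([
  [[-0.032,0.02,0],0],
  [[-0.064,0.04,0],0],
  [[-0.096,0.06,0],0],
  [[-0.128,0.08,0],0],
  [[-0.15,0.096,0.02],0],
])

```text
clock: 12.57
tool_pos: [0.4761, 0.0902, 0.1722]
orientation: [-179.7, 0.2, -94.0]
force: [0.9, 0.3, -0.7]
opening: 0.0004
gripper_force: 0.0
```

Request:
send_rows([
  [[0,0,0],0],
  [[0,0,0.02],0],
  [[0,0,0.04],0],
  [[0,0,0.06],0],
  [[0,0,0.07],0],
])

```text
clock: 12.98
tool_pos: [0.4748, 0.0874, 0.1123]
orientation: [179.9, -0.1, -94.1]
force: [0.1, -0.2, -0.0]
opening: 0.0005
gripper_force: 0.0
```

```bash
python3 -c "
from h import *
st((-.077,-.168,.112),(-.077,.06,.112))"
```

```text
12.9833 [0.4748 0.0874 0.1123] [ 1.7991e+02 -6.0000e-02 -9.4090e+01] local [-0.0776  0.0735] [ 0.1 -0.2 -0. ] 0.00045980323163903646
-0.077 -0.168 0.112 -> [ 0.3019 -0.0008  0.0004]
-0.077 0.06 0.112 -> [ 0.0169 -0.0008  0.0004]
```

Request:
send_rows([
  [[0.01,0,0],0],
  [[0.022,0,0],0],
  [[0.036,0,0],0],
  [[0.05,0,0],0],
  [[0.065,0,0],0],
])

```text
clock: 13.4
tool_pos: [0.4719, 0.0347, 0.1145]
orientation: [-179.9, 0.0, -94.1]
force: [-0.3, 0.0, 0.3]
opening: 0.0007
gripper_force: 0.2
```

Request:
send_rows([
  [[0.015,0,0],0],
  [[0.03,0,0],0],
  [[0.045,0,0],0],
  [[0.06,0,0],0],
  [[0.075,0,0],0],
])

```text
clock: 13.82
tool_pos: [0.4675, -0.0252, 0.1139]
orientation: [-180.0, 0.0, -94.1]
force: [0.8, 1.7, 1.6]
opening: 0.0003
gripper_force: 0.6
```

Request:
send_rows([
  [[0.015,0,0],0],
  [[0.03,0,0],0],
  [[0.045,0,0],0],
  [[0.06,0,0],0],
  [[0.075,0,0],0],
])

```text
clock: 14.23
tool_pos: [0.4631, -0.085, 0.1139]
orientation: [-180.0, 0.0, -94.1]
force: [0.9, 1.3, 1.6]
opening: 0.0005
gripper_force: 0.7
```

Request:
send_rows([
  [[0.015,0,0],0],
  [[0.03,0,0],0],
  [[0.045,0,0],0],
  [[0.06,0,0],0],
  [[0.075,0,0],0],
])

```text
clock: 14.65
tool_pos: [0.4584, -0.145, 0.1137]
orientation: [180.0, -0.0, -94.1]
force: [0.2, -0.1, 0.6]
opening: 0.0005
gripper_force: 0.0
```

Request:
send_rows([
  [[0.011,0,0],0],
  [[0.011,0,0],0],
  [[0.011,0,0],0],
  [[0.011,0,-0.02],0],
  [[0.011,0,-0.05],0],
])

```text
clock: 15.07
tool_pos: [0.4567, -0.1523, 0.1523]
orientation: [179.7, -0.0, -94.1]
force: [0.1, 0.2, 0.5]
opening: 0.0003
gripper_force: 0.0
```

Request:
send_rows([
  [[0.02,0.0,-0.03],0],
  [[0.05,0.0,-0.06],0],
  [[0.09,0.0,-0.09],0],
  [[0.13,0.0,-0.11],0],
  [[0.17,0.0,-0.12],0],
])

```text
clock: 15.48
tool_pos: [0.4493, -0.2892, 0.2528]
orientation: [-179.8, -0.1, -94.0]
force: [1.5, 0.5, -0.7]
opening: 0.0005
gripper_force: 0.0
```

Request:
send_rows([
  [[0.04,0,0],0],
  [[0.08,0,0],0],
  [[0.12,0,0],0],
  [[0.16,0,0],0],
  [[0.2,0,0],0],
])

```text
clock: 15.9
tool_pos: [0.437, -0.4488, 0.2497]
orientation: [180.0, 0.0, -94.1]
force: [0.4, 0.6, 0.3]
opening: 0.0008
gripper_force: 0.0
```

```bash
python3 see.py f; python3 -c "
from h import *
st()"
```

```text
top nut1 0.78 293 372 246 [-0.193  0.056] [-0.193  0.057]
top nut1 0.63 436 304 217 [-0.09  -0.181] [-0.086 -0.187]
top nut1 0.56 428 242 216 [ 0.013 -0.172] [ 0.02  -0.179]
top nut1 0.53 439 206 285 [ 0.075 -0.196] [ 0.084 -0.204]
top nut1 0.52 347 366 192 [-0.186 -0.031] [-0.186 -0.032]
top weight 0.69 345 266 285 [-0.025 -0.034] [-0.019 -0.035]
top tin 0.64 351 128 1370 [ 0.218 -0.051] [ 0.232 -0.054]
side nut1 0.69 434 214 212 [-0.1   -0.167] [-0.091 -0.206]
side nut1 0.67 349 185 172 [ 0.057 -0.157] [ 0.077 -0.196]
side nut1 0.67 433 360 546 [-0.202  0.086] [-0.2    0.065]
side nut1 0.6 459 311 369 [-0.204 -0.002] [-0.202 -0.03 ]
side weight 0.61 356 245 398 [-0.025 -0.034] [-0.011 -0.065]
side tin 0.83 241 197 1220 [ 0.198 -0.025] [ 0.228 -0.054]
16.3 [ 0.4375 -0.4467  0.25  ] [-179.99   -0.    -94.01] local [-0.0767 -0.4618] [-0.1 -0.6  1.3] 0.0009188754988799266
```

View pics/f_top.png

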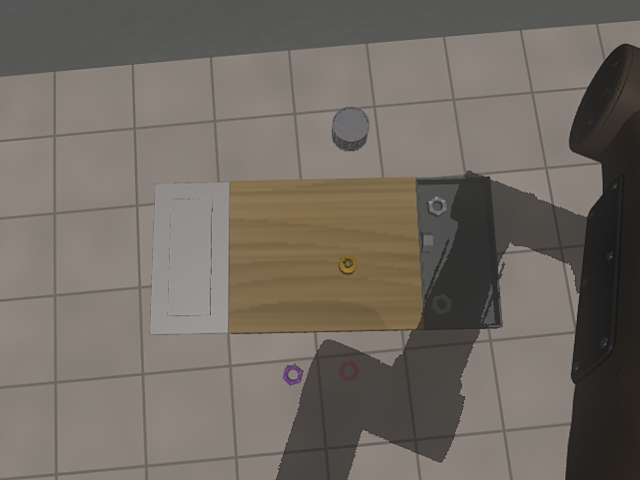

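View pics/f_side.png

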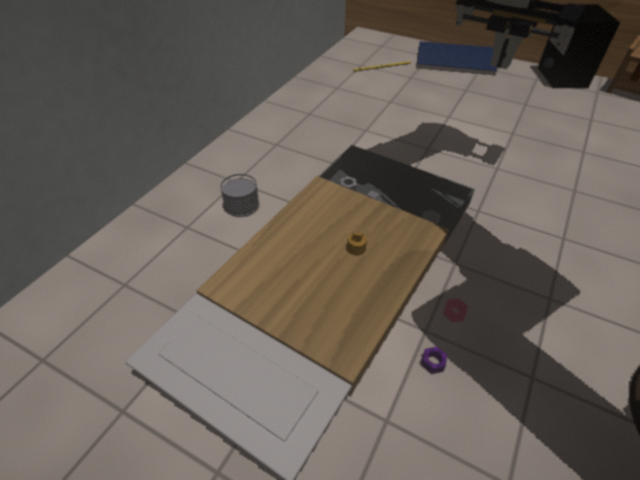

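Top view: the stand holds only the weight, at (347,265), and the tin is unmoved at (351,128). All three nuts are inside the tray, at (437,206), (428,241) and (442,304). The one at (428,241) rests on its edge against the wall, below the rim. The pink and purple rings are untouched and the arm is clear, so I'm handing in.

```bash
python3 -c "
from plant import ctrl
print(ctrl.close_job())"
```

```text
the job is handed in; nothing more can be done
None
```

The job is handed in at about 16 s of the 64 s allowed: all three nuts were pushed into the tray, one of them resting on its edge against the tray wall rather than flat, and the weight, tin and coloured look-alikes were left where they stood.

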